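# Lock a tilted extinguisher valve with its square key

## Robot

A 7-joint arm with a two-finger parallel gripper is mounted at the origin on the work surface. World frame = base frame: x ahead of the robot, y to its left, z up, the work surface at z = 0. Lengths are in mm, angles in rad, forces in N, time in s.
With the tool pointing down it reaches from about 400 to 925 mm from the base axis. Payload 5.6 kg.
Tool frame: the origin (TCP) lies between the finger pads; the fingertips stand 14 mm ahead of it and the grasp point (between the pads) lies 5 mm behind it; z points along the fingers, y is the line along which they close (so a half turn about z gives the same grasp; the last joint's range is limited). The gripper opens to 85 mm and grips with 20 to 120 N. Pads are 22 mm wide; open, the fingers measure 114 mm over their backs; the gripper's body (76 mm by 85 mm) begins 54 mm behind the grasp point. The pads swing forward as they close: fully open they stand 13 mm farther back than shut.
Start: joints at [-1.351, 0.468, -0.012, 1.603, 0.006, 1.071, -0.056], TCP at [168.901, 627.679, 245.29] pointing down, gripper open.
Joint ranges: [-2.53, 2.53], [-0.31, 2.02], [-1.57, 1.55], [0.28, 2.44], [-1.29, 4.43], [0.15, 1.84], [-2.92, 2.92]. Speed limits (rad/s): [2.57, 2.57, 3.14, 3.14, 3.14, 3.14, 3.14].

## Interface

Orientations are given as a unit quaternion [w, x, y, z].
In Python, from station import ctrl, imaging gives the robot as it stands. The module is installed in compiled form; this text tells all that it offers.
- The arm moves only by the tool apply_moves, never from a script. Its argument "steps" is one flat list of numbers, 7 for each row, row after row: the shift along the tool's x, y, z in units of 200 mm (1.0 is 200 mm), then the turn, a rotation vector about the tool's x, y, z in units of 360 degrees (1.0 is 360 degrees), then the closure, from 0 (fully open) to 1 (shut). In form: [dx, dy, dz, ax, ay, az, claw, dx, dy, dz, ax, ay, az, claw, ...]. A call has 1 to 12 rows; each row is the pose to reach, as a shift and turn from the pose commanded when the call began, along the tool's axes at that moment, turning the shorter way round; what a row does not reach only later rows make up. A row lasts 1/10 s, in which the tool goes at most 50 mm and 8.59 degrees, less where a joint would pass 70% of its speed; a pose out of reach is approached as far as the arm can. A call with a number of a shift or a turn outside -1 to 1 is refused whole. A call with a gripper value outside its range is refused whole. The fingers move at their own pace and stop on an object; the grip force is fixed at half the most. Time passes only in rows, so rows that repeat a pose let the fingers close. It gives the time, the measured TCP pose, the force, the opening and the grip force at its end, in the units of the state.
- ctrl.get_state(): the state, without advancing time (a new reading comes with each control period).
- imaging.get_image(name): name is "side" or "top" or "wrist"; returns a dict with "image" (420x560x3 uint8, red, green, blue), "K" (3x3 intrinsics, pixels), "extrinsics" (4x4, takes a point from camera to world coordinates). Camera axes: x right, y up, looking along -z (the intrinsics and any distortion apply to the point x, -y, -z); pixel columns grow to the right and rows downward; lengths in mm; the calibration is good to about 2 mm. A picture is of the moment at which its call begins. There is no depth.
- ctrl.sign_off(): hands the job in; it is judged then, once.
The state is a dict: "time": time; "joint_pos": joint angles; "dq": joint speeds; "tau": joint torques, N m; "tool_pos": TCP position; "tool_rot": TCP orientation; "ft_force": force on the tool from outside, world axes, zero at the start; "moment": the same for the moment, N m; "gripper_width": finger opening in mm; "grip_force": force on a finger pad.
Only numpy, scipy, OpenCV 4.12 (cv2) and the standard library are available. Lean on these libraries where they do the work, as an engineer would, in place of code of your own. Each camera call takes 0.05 s, during which the arm holds its last target. There are 200 camera calls.

## Task

Take the yellow-handled key out of the wooden rack and push its square shank fully home into the keyway of the tilted nickel knob on the red cylinder neck held in the lever vice. With the key, turn the knob clockwise to its stop, then let go and leave the key sitting home in the knob. Do not press the fingers against the vice or knob, and leave the blue key and the other parts where they are.

Things in the scene. Friction and masses are not known exactly. Their poses are not given: they have to be found in the camera images.
- key: Steel key, yellow handle, upright in the rack. Origin: shank tip centre, z up the key. Shank 16 mm square (sides along x, y; first 6 mm 12 mm square) z 0-40; flange 44 mm across z 40-46, its underside lands on the knob face when home; stem 18 mm round; paddle 80 mm along x, 16 mm thick along y, z 66-100. Grip the paddle across its thickness at z 83.
- spare_key: Like the key, with the same outside sizes, but with a blue handle and a 20 mm square shank that does not fit the knob. Stands in the other hole of the rack. Leave alone. Same origin and axes as the key.
- rack: Fixed wooden rack, 70 mm (x) x 210 mm (y) x 50 mm high, origin at the centre of its underside, with two 24 mm square through holes at y = -60 and +60 mm. The keys' paddles lie roughly along its y.
- vice: Fixed blue lever vice on a floor pillar, holding a red cylinder neck that leans 30 degrees from vertical towards the vice's -x (roughly to the robot). Origin on the bench at the centre of its 150 mm square foot; carries the knob. Jaws reach 76 mm to either side, 60 mm and more below the knob's face.
- knob_mouth (a point): Centre of the keyway mouth on the face of the nickel knob (68 mm across, 44 tall, atop the red neck), about 190 mm above the bench. z points out along the knob axis, 30 degrees from vertical; x, y lie along the sides of the square hole and turn with the knob. Hole 17.8 mm square, 44 deep, chamfered. Red mark on the rim at -x. The key fits at any quarter turn.
- knob (a joint): Knob angle in rad, growing clockwise seen by someone looking onto its face (a turn of -angle about knob_mouth's z). Starts between 0 and 0.4, stop at 1.4. At 0 the red mark points to the vice's -x side, the lowest point of the face. Stays where left; takes about 0.15 N m.
- valve_head: Loose nickel valve head, 52 mm across, 75 mm tall, standing. Origin: centre of its underside. Leave alone.
- collar: Loose steel collar ring 72 mm across, 22 mm high, lying flat. Origin: centre of its underside. Leave alone.
- horn: Loose grey nylon horn 150 mm long, 64 mm wide at the mouth, lying along its x. Origin: underside near its middle. Leave alone.
- relief_valve: Loose bronze relief valve 44 mm across, 85 mm tall, standing. Origin: centre of its underside. Leave alone.
- oil: Loose green oil bottle 60 mm across, 150 mm tall, standing. Origin: centre of its underside. Leave alone.

How it is judged:
By the outcome, as a careful person would: the job done as asked, in the order asked, and still so for the second after the job is handed in, with the robot touching nothing.
It also fails if it takes over 46 s, if anything falls off the work surface, if the arm or the gripper's body presses on something with over 40 N, if the wrist force passes 120 N, or if a joint passes its speed limit or range.

## Working session

There is one attempt and no reset: what is moved stays moved. The work goes in short steps, Python scripts to look and compute and a tool call to move; the robot and the scene stay as the last step left them, time stands still between calls to the robot, and variables do not carry over. Pictures are saved under pics/ and viewed, at most 10 in all, crops included, and the job is handed in when it is done.

Besides the shell and the picture viewer there is one more tool, called after ">>>" by a JSON object that holds its "op" and its "data", one argument or row to a line. apply_moves: Moves the arm, as the interface text tells. Its arguments: {"type":"object","properties":{"steps":{"type":"array","items":{"type":"number","minimum":-1,"maximum":1}}},"required":["steps"]}

```bash
mkdir -p pics; python3 - <<'E'
from station import ctrl, imaging
import cv2,numpy as np,pickle
s=ctrl.get_state();print(s)
d={}
for n in("side","top","wrist"):
    r=imaging.get_image(n);d[n]=r
    cv2.imwrite(f"pics/{n}0.png",r["image"][:,:,::-1]);print(n,np.round(r["K"],1).tolist(),np.round(r["extrinsics"],3).tolist(),[k for k in r])
pickle.dump(d,open("d0.pkl","wb"))
E
```

```text
{'time': 0.0, 'joint_pos': array([-1.35100548,  0.46838769, -0.0115826 ,  1.60367401,  0.00601919,
        1.07133357, -0.0562803 ]), 'dq': array([-3.29288520e-04,  2.81993226e-05, -7.45295392e-05, -1.46993949e-03,
        7.02181292e-04, -3.30968374e-04, -4.14093102e-04]), 'tau': array([ 5.18830911e-04, -5.32379115e+01,  2.15371518e-02, -2.51300848e+01,
        1.13363791e-02,  7.62723852e-03,  6.61272765e-06]), 'tool_pos': array([168.79616794, 627.14208208, 244.31059771]), 'tool_rot': array([-4.14787937e-05,  1.31043809e-01,  9.91376184e-01, -8.83432032e-04]), 'ft_force': array([ 0.78556205, -0.14024009, -0.0290735 ]), 'moment': array([ 0.03183676, -0.02513947,  0.00818921]), 'grip_force': 0.0, 'gripper_width': 85.67501103529703}
side [[398.7, 0.0, 281.0], [0.0, 398.7, 210.1], [0.0, 0.0, 1.0]] [[0.996, 0.069, -0.059, 482.298], [-0.088, 0.572, -0.816, -870.635], [-0.022, 0.818, 0.575, 771.613], [0.0, 0.0, 0.0, 1.0]] ['image', 'K', 'extrinsics']
top [[411.0, 0.0, 270.1], [0.0, 411.0, 208.4], [0.0, 0.0, 1.0]] [[-0.002, 0.988, -0.157, 371.82], [-1.0, -0.006, -0.027, 14.018], [-0.028, 0.157, 0.987, 1204.315], [0.0, 0.0, 0.0, 1.0]] ['image', 'K', 'extrinsics']
wrist [[329.4, 0.0, 276.0], [0.0, 329.4, 210.2], [0.0, 0.0, 1.0]] [[0.26, -0.932, -0.253, 105.361], [0.966, 0.25, 0.069, 645.441], [-0.002, -0.262, 0.965, 372.806], [0.0, 0.0, 0.0, 1.0]] ['image', 'K', 'extrinsics']
```

View images.

View pics/side0.png

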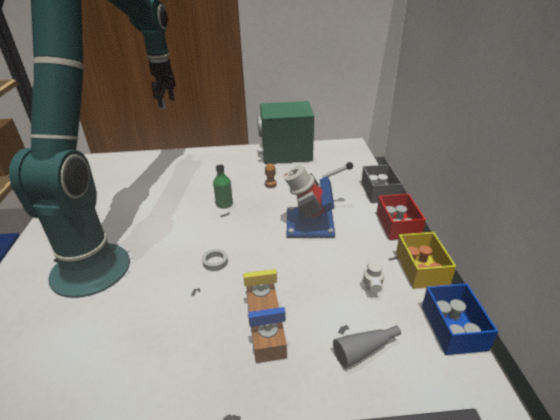

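View pics/top0.png

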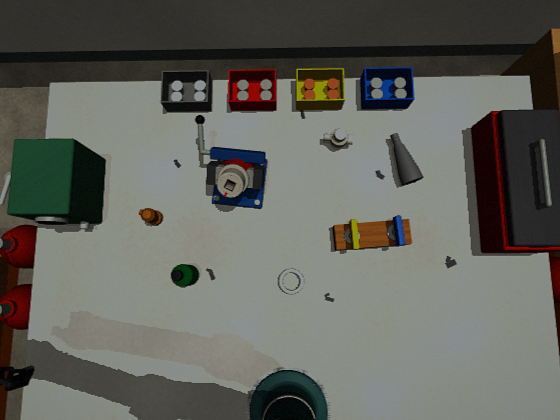

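```bash
python3 - <<'E'
import cv2,numpy as np,pickle
d=pickle.load(open("d0.pkl","rb"))
def c(n,x,y,w=100,h=75,f=4): return cv2.resize(d[n]["image"][y:y+h,x:x+w,::-1],(w*f,h*f),interpolation=cv2.INTER_CUBIC)
a=np.vstack([np.hstack([c("top",320,200),c("top",185,140)]),np.hstack([c("side",220,260,),c("side",262,155)])])
cv2.imwrite("pics/c0.png",a)
E
```

```text
(no output)
```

View pics/c0.png

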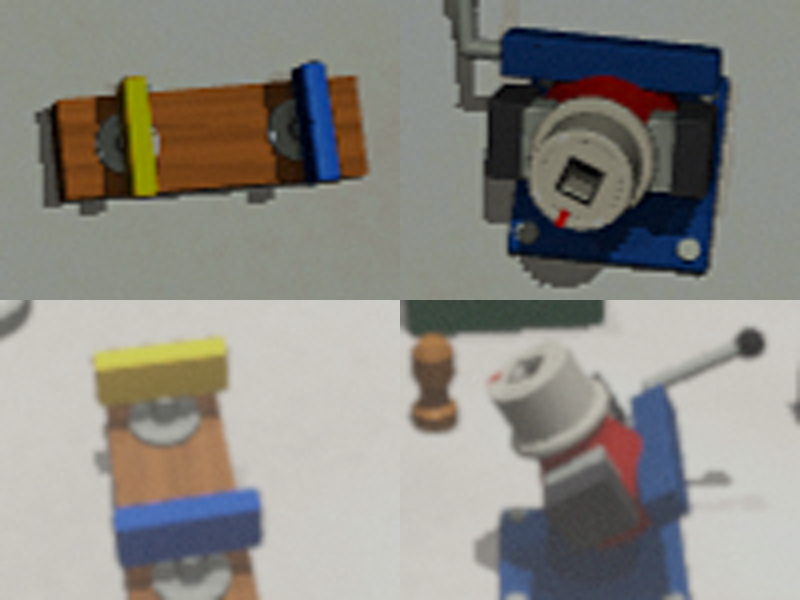

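```bash
cat > h.py <<'E'
import numpy as np,cv2,pickle
from scipy.spatial.transform import Rotation as R
def ray(r,u,v):
    d=np.linalg.inv(r["K"])@[u,v,1.]; d=d*[1,-1,-1]
    E=np.array(r["extrinsics"]); d=E[:3,:3]@d
    return E[:3,3],d/np.linalg.norm(d)
def onz(r,u,v,z):
    o,d=ray(r,u,v); return o+d*(z-o[2])/d[2]
def tri(*obs):
    A=np.zeros((3,3));b=np.zeros(3)
    for r,u,v in obs:
        o,d=ray(r,u,v);P=np.eye(3)-np.outer(d,d);A+=P;b+=P@o
    x=np.linalg.solve(A,b)
    return x,[np.linalg.norm((np.eye(3)-np.outer(d,d))@(x-o)) for o,d in[ray(*q) for q in obs]]
def proj(r,p):
    E=np.array(r["extrinsics"]);c=E[:3,:3].T@(np.asarray(p,float)-E[:3,3]);c=c*[1,-1,-1]
    q=r["K"]@c;return q[:2]/q[2]
def rot(s): q=s["tool_rot"];return R.from_quat([q[1],q[2],q[3],q[0]])
def delta(s,p,Rt):
    "row numbers (units) from current state to target pose"
    R0=rot(s);return np.round(np.r_[R0.inv().apply(np.asarray(p)-s["tool_pos"])/200,(R0.inv()*Rt).as_rotvec()/(2*np.pi)],4).tolist()
E
python3 - <<'E'
from h import *
d=pickle.load(open("d0.pkl","rb"));T=d["top"];S=d["side"]
print("knob",tri((T,229.75,185.25),(S,293.25,171.75)))
f=lambda x,y:(320+x/4,200+y/4)
for p in[(122,78),(145,76),(157,193),(135,196)]:print("pad",onz(T,*f(*p),110).round(1))
for p in[(55,100),(357,77),(368,176),(66,200)]:print("rack",onz(T,*f(*p),50).round(1))
g=lambda x,y:(185+(x-400)/4,140+y/4)
for p in[(508,245),(705,273),(728,78)]:print("foot",onz(T,*g(*p),15).round(1))
g2=lambda x,y:(220+x/4,260+(y-300)/4)
for p in[(95,352),(225,337),(228,348),(97,370)]:print("padside",onz(S,*g2(*p),110).round(1))
E
```

```text
knob (array([593.96621479, 144.16121598, 190.3078798 ]), [np.float64(0.7402931030268518), np.float64(0.7402931030267871)])
pad [ 514.6 -170.4  110. ]
pad [ 515.9 -185.7  110. ]
pad [ 438.  -190.9  110. ]
pad [ 436.1 -176.4  110. ]
rack [ 507.1 -133.1   50. ]
rack [ 522.2 -344.6   50. ]
rack [ 452.8 -348.3   50. ]
rack [ 437.  -138.9   50. ]
foot [583.7 218.5  15. ]
foot [561.8  73.   15. ]
foot [709.2  56.   15. ]
padside [ 440. -179.  110.]
padside [ 517.4 -174.9  110. ]
padside [ 518.4 -184.4  110. ]
padside [ 441.  -194.1  110. ]
```

```bash
cat >> h.py <<'E'
def down(az):  # tool pointing down, tool y at azimuth az (deg)
    a=np.deg2rad(az);y=np.array([np.cos(a),np.sin(a),0]);z=np.array([0,0,-1.]);return R.from_matrix(np.c_[np.cross(y,z),y,z])
def knobR(vyaw,th,tilt=30): # knob_mouth frame
    return R.from_euler('z',vyaw,degrees=True)*R.from_euler('y',-tilt,degrees=True)*R.from_euler('z',-th)
TOOL=R.from_matrix(np.array([[0,1,0],[1,0,0],[0,0,-1.]]))  # tool y=+xk, tool x=yk
def cmd(new=None):
    if new is not None: pickle.dump(new,open("cmd.pkl","wb"))
    p,q=pickle.load(open("cmd.pkl","rb"));return p,R.from_quat(q)
def plan(p,Rt,n=1,dec=3):
    p0,R0=cmd();pt=p0;Rc=R0;w=(Rt*R0.inv()).as_rotvec()
    for i in range(1,n+1):
        pi=p0+(np.asarray(p)-p0)*i/n;Ri=R.from_rotvec(w*i/n)*R0
        a=np.round(Rc.inv().apply(pi-pt)/200,dec);b=np.round((Rc.inv()*Ri).as_rotvec()/(2*np.pi),dec+1)
        rows=int(np.ceil(max(np.linalg.norm(a)*200/50,np.linalg.norm(b)*360/8.59)))
        print("call",a.tolist()+b.tolist(),"rows>=",rows)
        pt=pt+Rc.apply(a*200);Rc=Rc*R.from_rotvec(b*2*np.pi)
    cmd((pt,Rc.as_quat()));print("end",pt.round(1))
def chk():
    from station import ctrl
    s=ctrl.get_state();p,Rc=cmd()
    print("t",round(s["time"],2),"tcp",s["tool_pos"].round(1),"err",(s["tool_pos"]-p).round(2),"rotdeg",np.rad2deg((rot(s)*Rc.inv()).as_rotvec()).round(2),"F",s["ft_force"].round(1),"M",s["moment"].round(2),"w",round(s["gripper_width"],1),"gf",round(s["grip_force"],1),"q",s["joint_pos"].round(2))
    return s
def shot(name,tag):
    from station import imaging
    r=imaging.get_image(name);pickle.dump(r,open(f"{tag}.pkl","wb"));cv2.imwrite(f"pics/{tag}.png",r["image"][:,:,::-1]);return r
E
python3 - <<'E'
from h import *
cmd((np.array([168.901,627.679,245.29]),down(np.rad2deg(np.arctan2(.966,.26))).as_quat()))
K=knobR(-8.6,.3)
plan(np.array([594,144.2,190.3])+170*K.apply([0,0,1]),K*TOOL,3)
E
```

```text
call [-0.753, -0.61, -0.154, -0.0265, -0.0173, 0.0909] rows>= 5
call [-0.971, -0.079, -0.116, -0.0264, -0.0173, 0.0909] rows>= 5
call [-0.861, 0.469, 0.02, -0.0265, -0.0173, 0.0908] rows>= 5
end [510.  156.9 337.5]
```

>>> {"op": "apply_moves", "data": {
  "steps": [-0.753, -0.61, -0.154, -0.0265, -0.0173, 0.0909, 0, -0.753, -0.61, -0.154, -0.0265, -0.0173, 0.0909, 0, -0.753, -0.61, -0.154, -0.0265, -0.0173, 0.0909, 0, -0.753, -0.61, -0.154, -0.0265, -0.0173, 0.0909, 0, -0.753, -0.61, -0.154, -0.0265, -0.0173, 0.0909, 0, -0.753, -0.61, -0.154, -0.0265, -0.0173, 0.0909, 0]
}}

```text
time: 0.75
tool_pos: [282.7, 470.4, 276.6]
tool_rot: [0.064, 0.404, 0.909, 0.075]
ft_force: [0.2, 0.3, 0.1]
gripper_width: 85.4
grip_force: 0.0
```

>>> {"op": "apply_moves", "data": {
  "steps": [-0.971, -0.079, -0.116, -0.0264, -0.0173, 0.0909, 0, -0.971, -0.079, -0.116, -0.0264, -0.0173, 0.0909, 0, -0.971, -0.079, -0.116, -0.0264, -0.0173, 0.0909, 0, -0.971, -0.079, -0.116, -0.0264, -0.0173, 0.0909, 0, -0.971, -0.079, -0.116, -0.0264, -0.0173, 0.0909, 0, -0.971, -0.079, -0.116, -0.0264, -0.0173, 0.0909, 0]
}}

```text
time: 1.35
tool_pos: [396.1, 314.9, 306.9]
tool_rot: [0.121, 0.639, 0.746, 0.142]
ft_force: [0.3, 0.1, -0.0]
gripper_width: 85.5
grip_force: 0.0
```

>>> {"op": "apply_moves", "data": {
  "steps": [-0.861, 0.469, 0.02, -0.0265, -0.0173, 0.0908, 0, -0.861, 0.469, 0.02, -0.0265, -0.0173, 0.0908, 0, -0.861, 0.469, 0.02, -0.0265, -0.0173, 0.0908, 0, -0.861, 0.469, 0.02, -0.0265, -0.0173, 0.0908, 0, -0.861, 0.469, 0.02, -0.0265, -0.0173, 0.0908, 0, -0.861, 0.469, 0.02, -0.0265, -0.0173, 0.0908, 0, -0.861, 0.469, 0.02, -0.0265, -0.0173, 0.0908, 0, -0.861, 0.469, 0.02, -0.0265, -0.0173, 0.0908, 0]
}}

```text
time: 2.15
tool_pos: [509.3, 158.9, 337.1]
tool_rot: [0.169, 0.817, 0.515, 0.196]
ft_force: [0.2, -0.2, -0.5]
gripper_width: 85.2
grip_force: 0.0
```

```bash
python3 - <<'E'
from h import *
s=chk();r=shot("wrist","w1");print(np.round(r["extrinsics"],3).tolist())
x,_=proj(r,[594,144,190]),0;print(x)
E
```

```text
t 2.15 tcp [509.3 158.9 337.1] err [-0.65  2.01 -0.36] rotdeg [-0.05  0.04  0.24] F [ 0.2 -0.2 -0.5] M [0.04 0.53 0.  ] w 85.2 gf 0.0 q [-1.04 -0.05  0.49  2.12  0.55  0.72 -1.35]
[[0.776, 0.508, -0.374, 472.325], [-0.412, 0.857, 0.309, 229.403], [0.477, -0.086, 0.875, 458.059], [0.0, 0.0, 0.0, 1.0]]
[277.78113742 197.72044373]
```

View pics/w1.png

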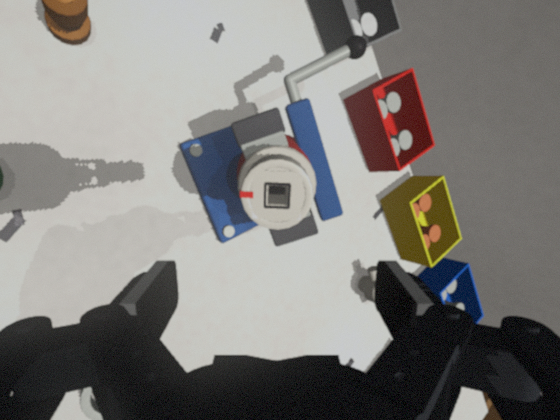

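```bash
python3 - <<'E'
from h import *
r=pickle.load(open("w1.pkl","rb"));im=r["image"]
c=im[150:230,235:325];g=cv2.resize(c[:,:,::-1],None,fx=6.6,fy=6.6,interpolation=cv2.INTER_CUBIC)
cv2.imwrite("pics/w1c.png",g)
gray=cv2.cvtColor(im,cv2.COLOR_RGB2GRAY)
print(gray[195,255:300].tolist());print(gray[175:218,277].tolist())
hsv=cv2.cvtColor(im,cv2.COLOR_RGB2HSV)
m=((im[:,:,0].astype(int)-im[:,:,1])>90);ys,xs=np.nonzero(m[180:210,235:262]);print("red",xs.mean()+235,ys.mean()+180,len(xs))
E
```

```text
[186, 186, 185, 186, 185, 185, 188, 182, 152, 92, 98, 156, 162, 122, 95, 91, 87, 89, 85, 90, 86, 87, 88, 84, 84, 85, 89, 91, 87, 84, 81, 86, 84, 73, 85, 140, 176, 189, 189, 189, 187, 189, 188, 188, 189]
[188, 188, 187, 189, 186, 188, 177, 142, 89, 66, 70, 68, 54, 47, 53, 56, 51, 52, 63, 73, 88, 92, 91, 92, 87, 95, 94, 95, 109, 135, 140, 95, 77, 127, 169, 186, 185, 189, 188, 185, 187, 190, 189]
red 245.90625 194.03125 64
```

View pics/w1c.png

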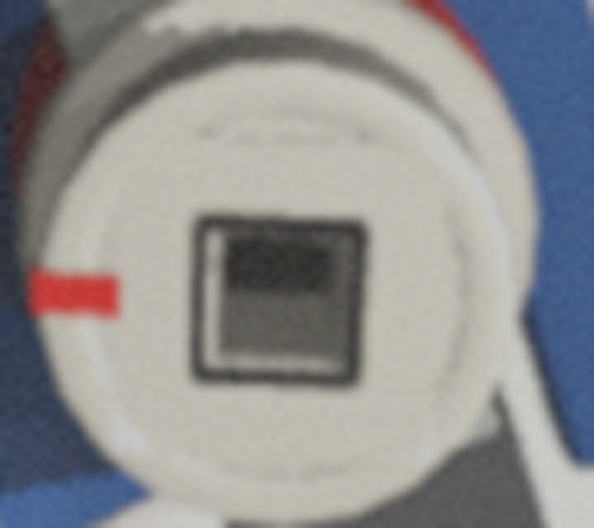

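```bash
python3 - <<'E'
from h import *
r=pickle.load(open("w1.pkl","rb"));d=pickle.load(open("d0.pkl","rb"));T,S=d["top"],d["side"]
g=cv2.cvtColor(r["image"],cv2.COLOR_RGB2GRAY).astype(float)
def first(a,lv=140):
    i=np.argmax(a<lv);return i-1+(a[i-1]-lv)/(a[i-1]-a[i])
L=[(255+first(g[v,255:280]),v) for v in range(187,205)]
Rr=[(300-first(g[v,285:301][::-1]),v) for v in range(187,205)]
Tt=[(u,174+first(g[174:195,u])) for u in range(268,287)]
B=[(u,220-first(g[204:221,u][::-1])) for u in range(268,287)]
def fit(P):
    vx,vy,x,y=cv2.fitLine(np.float32(P),cv2.DIST_HUBER,0,.01,.01).ravel();return np.cross([x,y,1],[x+vx,y+vy,1])
ls=[fit(P) for P in(L,Tt,Rr,B)]
C=[]
for i in range(4):
    q=np.cross(ls[i],ls[(i+1)%4]);C.append(q[:2]/q[2])
C=np.array(C);print(C.round(2))
q=np.cross(np.cross([*C[0],1],[*C[2],1]),np.cross([*C[1],1],[*C[3],1]));c=q[:2]/q[2];print("c",c)
M=tri((T,229.75,185.25),(S,293.25,171.75),(r,*c));print(M)
M=M[0]
for vy in(-6,-8.6,-11):
  K=knobR(vy,0);n=K.apply([0,0,1])
  P=[]
  for u,v in [*C,(245.9,194.0)]:
    o,dd=ray(r,u,v);P.append(K.inv().apply(o+dd*(n@(M-o))/(n@dd)-M))
  P=np.array(P);e=np.diff(np.r_[P[:4],P[:1]],axis=0)
  print(vy,"side",np.linalg.norm(e,axis=1).round(2),"ang",(np.rad2deg(np.arctan2(e[:,1],e[:,0]))%90).round(2),"mark",P[4].round(1),np.rad2deg(np.arctan2(P[4,1],P[4,0])).round(1))
# vice yaw: blue foot edges in top (z=~15) and in wrist
E
```

```text
[[263.49 181.47]
 [290.79 182.73]
 [289.14 208.82]
 [263.09 207.56]]
c [276.5992772  195.44972756]
(array([594.24017863, 145.34586396, 189.18266425]), [np.float64(1.2948924034602132), np.float64(0.805538204445736), np.float64(0.8530799604300718)])
-6 side [25.14 25.02 24.54 24.93] ang [68.06 67.97 67.83 69.33] mark [-26.5  11.6   0. ] 156.4
-8.6 side [25.16 24.89 24.52 24.82] ang [70.4  70.15 70.21 71.62] mark [-27.   10.5  -0. ] 158.8
-11 side [25.18 24.78 24.5  24.72] ang [72.55 72.17 72.39 73.74] mark [-27.4   9.5   0. ] 160.9
```

```bash
python3 - <<'E'
from h import *
d=pickle.load(open("d0.pkl","rb"));T=d["top"];g=T["image"].astype(float)
blue=g[:,:,2]-g[:,:,0]
def cross(a,lv):
    i=np.argmax(a>lv);return i-1+(lv-a[i-1])/(a[i]-a[i-1])
# bottom edge columns 217..257 scanning up from row 215
P=[(u,214-cross(blue[195:215,u][::-1],35)) for u in range(216,258)]
Q=[(275-cross(blue[v,255:276][::-1],35),v) for v in range(165,203)]
for P in(P,Q):
    P=np.array(P);P=np.array([onz(T,u,v,15) for u,v in P])[:,:2]
    f=cv2.fitLine(np.float32(P),cv2.DIST_HUBER,0,.01,.01).ravel();res=(P-f[2:])@[-f[1],f[0]]
    print(np.rad2deg(np.arctan2(f[1],f[0])),res.round(1).tolist())
plan([477,-181,250],down(-85.5),2)
E
```

```text
82.175446 [0.9, 0.3, 0.0, 0.3, 0.3, 0.7, -0.1, 0.4, -0.8, -3.4, -0.1, -0.6, -0.8, -0.3, -0.5, -1.3, -0.3, -3.1, -1.7, -1.6, -1.3, 1.3, 1.3, 1.4, 1.2, 1.1, 0.8, 0.4, 0.3, 0.3, 0.2, 0.5, 0.8, 0.5, 0.5, 0.2, -0.2, -0.3, -0.4, -0.3, -0.2, -0.1]
-6.5096693 [0.4, 0.0, -0.1, 0.2, -0.1, -0.3, -0.5, -0.0, -0.2, 0.8, 0.8, 0.5, 0.4, 0.3, 0.2, -0.3, -0.1, 67.7, 1.7, -136.0, 0.7, 0.0, -0.2, -0.1, 0.2, 0.2, 0.6, 0.2, 0.1, -0.0, -0.2, -0.4, -0.3, -0.3, -0.1, 0.2, -0.0, 0.0]
call [-0.831, 0.183, 0.212, 0.0297, -0.0319, 0.081] rows>= 4
call [-0.575, 0.598, 0.282, 0.0297, -0.0319, 0.081] rows>= 4
end [ 477. -181.  250.]
```

>>> {"op": "apply_moves", "data": {
  "steps": [-0.831, 0.183, 0.212, 0.0297, -0.0319, 0.081, 0, -0.831, 0.183, 0.212, 0.0297, -0.0319, 0.081, 0, -0.831, 0.183, 0.212, 0.0297, -0.0319, 0.081, 0, -0.831, 0.183, 0.212, 0.0297, -0.0319, 0.081, 0, -0.831, 0.183, 0.212, 0.0297, -0.0319, 0.081, 0, -0.831, 0.183, 0.212, 0.0297, -0.0319, 0.081, 0]
}}

```text
time: 2.8
tool_pos: [493.7, -11.5, 293.7]
tool_rot: [0.088, 0.948, 0.289, 0.102]
ft_force: [-0.7, 0.3, 0.8]
gripper_width: 85.5
grip_force: 0.0
```

>>> {"op": "apply_moves", "data": {
  "steps": [-0.575, 0.598, 0.282, 0.0297, -0.0319, 0.081, 0, -0.575, 0.598, 0.282, 0.0297, -0.0319, 0.081, 0, -0.575, 0.598, 0.282, 0.0297, -0.0319, 0.081, 0, -0.575, 0.598, 0.282, 0.0297, -0.0319, 0.081, 0, -0.575, 0.598, 0.282, 0.0297, -0.0319, 0.081, 0, -0.575, 0.598, 0.282, 0.0297, -0.0319, 0.081, 0, -0.575, 0.598, 0.282, 0.0297, -0.0319, 0.081, 0, -0.575, 0.598, 0.282, 0.0297, -0.0319, 0.081, 0]
}}

```text
time: 3.6
tool_pos: [477.5, -178.6, 250.2]
tool_rot: [-0.001, 0.999, 0.042, 0.0]
ft_force: [0.4, 0.3, 0.7]
gripper_width: 85.4
grip_force: 0.0
```

```bash
python3 - <<'E'
from h import *
s=chk();r=shot("wrist","w2");im=r["image"]
print(proj(r,[477,-181,110]))
hsv=cv2.cvtColor(im,cv2.COLOR_RGB2HSV)
m=cv2.inRange(hsv,(24,140,60),(34,255,255));print(cv2.connectedComponentsWithStats(m)[2:])
E
```

```text
t 3.6 tcp [ 477.5 -178.6  250.2] err [0.52 2.38 0.23] rotdeg [ 0.08 -0.06  0.28] F [0.4 0.3 0.7] M [0.02 0.01 0.02] w 85.4 gf 0.0 q [-0.49  0.3   0.94  1.98 -0.29  1.   -0.9 ]
[279.89462882 204.04310259]
(array([[     0,      0,    560,    420, 234028],
       [   285,    154,      1,      1,      1],
       [   269,    156,     19,     45,    751],
       [   272,    199,      3,      5,      5],
       [   270,    200,      2,      3,      3],
       [   276,    200,      1,      2,      2],
       [   270,    201,     16,     14,     91],
       [   286,    209,      1,      1,      1],
       [   270,    214,      1,      1,      1],
       [   273,    214,      1,      1,      1],
       [   275,    215,      1,      1,      1],
       [   277,    215,      1,      1,      1],
       [   280,    215,      2,      2,      2],
       [   284,    215,      2,      3,      4],
       [   270,    217,      2,      2,      4],
       [   273,    217,      5,      3,      9],
       [   279,    217,      3,      3,      5],
       [   273,    219,      2,      2,      2],
       [   27
[... 1173 characters left out ...]
   [284.25      , 215.75      ],
       [270.5       , 217.5       ],
       [275.66666667, 217.77777778],
       [279.8       , 218.2       ],
       [273.5       , 219.5       ],
       [277.        , 221.        ],
       [280.        , 221.        ],
       [283.        , 220.        ],
       [285.        , 221.        ],
       [271.        , 222.        ],
       [273.        , 223.5       ],
       [278.        , 223.        ],
       [282.        , 222.        ],
       [270.5       , 224.        ],
       [275.5       , 224.5       ],
       [283.5       , 224.5       ],
       [272.375     , 227.5       ],
       [277.45833333, 236.64015152],
       [270.        , 230.        ]]))
```

View pics/w2.png

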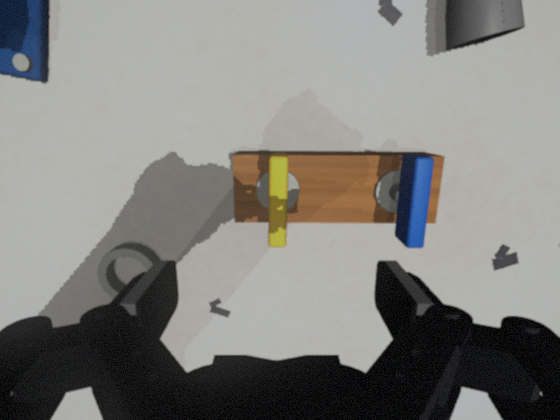

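```bash
python3 - <<'E'
from h import *
r=pickle.load(open("w2.pkl","rb"));im=r["image"].astype(float)
y=im[:,:,1]-im[:,:,2]+0.0
rows=range(160,243);L=[];Rr=[]
hsv=cv2.cvtColor(r["image"],cv2.COLOR_RGB2HSV);m=cv2.inRange(hsv,(22,120,40),(36,255,255))
for v in rows:
    u=np.nonzero(m[v,255:305])[0]+255
    L.append((u.min()-.5,v));Rr.append((u.max()+.5,v))
E=[]
for P in(L,Rr):
    P=np.array([onz(r,u,v,110) for u,v in P])[:,:2];f=cv2.fitLine(np.float32(P),cv2.DIST_HUBER,0,.01,.01).ravel()
    t=f[:2]*np.sign(f[0]);print(np.rad2deg(np.arctan2(t[1],t[0])),f[3]+(477-f[2])*f[1]/f[0])
cols=np.nonzero(m[:,278]&(np.arange(420)>0).astype(np.uint8)*255)[0];cols=cols[(cols>140)&(cols<260)];print(cols.min(),cols.max())
print(onz(r,278.5,cols.min()-.5,110),onz(r,278,cols.max()+.5,110))
# bottom far
chk()
E
```

```text
4.4318523 -171.39174
3.4649763 -186.4143
153 246
[ 519.60867166 -176.18034446  110.        ] [ 438.8828376  -182.64513122  110.        ]
t 3.65 tcp [ 477.5 -178.9  250.3] err [0.47 2.08 0.3 ] rotdeg [ 0.07 -0.07  0.25] F [ 0.3  0.2 -0.7] M [-0.    0.01  0.05] w 85.5 gf 0.0 q [-0.49  0.3   0.94  1.98 -0.29  1.   -0.9 ]
```

```bash
python3 - <<'E'
from h import *
plan([479,-179.5,88],down(-86),1)
E
```

```text
call [0.011, -0.007, 0.81, 0.0, 0.0, 0.0013] rows>= 4
end [ 479.1 -179.4   88. ]
```

>>> {"op": "apply_moves", "data": {
  "steps": [0.011, -0.007, 0.2, 0, 0, 0.0013, 0, 0.011, -0.007, 0.4, 0, 0, 0.0013, 0, 0.011, -0.007, 0.6, 0, 0, 0.0013, 0, 0.011, -0.007, 0.75, 0, 0, 0.0013, 0, 0.011, -0.007, 0.81, 0, 0, 0.0013, 0, 0.011, -0.007, 0.81, 0, 0, 0.0013, 0, 0.011, -0.007, 0.81, 0, 0, 0.0013, 0, 0.011, -0.007, 0.81, 0, 0, 0.0013, 0]
}}

```text
time: 4.45
tool_pos: [480.4, -179.6, 89.6]
tool_rot: [0.0, 0.999, 0.035, 0.002]
ft_force: [0.1, -0.6, 0.1]
gripper_width: 85.5
grip_force: 0.0
```

```bash
python3 -c "
from h import *
chk()"
```

```text
t 4.45 tcp [ 480.4 -179.6   89.6] err [ 1.3  -0.18  1.65] rotdeg [-0.02 -0.19  0.03] F [ 0.1 -0.6  0.1] M [-0.01  0.03  0.07] w 85.5 gf 0.0 q [-0.29  0.56  0.73  2.09 -0.58  0.7  -0.67]
```

>>> {"op": "apply_moves", "data": {
  "steps": [0, 0, 0, 0, 0, 0, 1, 0, 0, 0, 0, 0, 0, 1, 0, 0, 0, 0, 0, 0, 1, 0, 0, 0, 0, 0, 0, 1, 0, 0, 0, 0, 0, 0, 1, 0, 0, 0, 0, 0, 0, 1, 0, 0, 0, 0, 0, 0, 1, 0, 0, 0, 0, 0, 0, 1, 0, 0, 0, 0, 0, 0, 1, 0, 0, 0, 0, 0, 0, 1]
}}

```text
time: 5.45
tool_pos: [479.2, -179.5, 88.1]
tool_rot: [0.0, 0.999, 0.035, 0.0]
ft_force: [-1.6, 0.7, 5.5]
gripper_width: 15.2
grip_force: 59.0
```

```bash
python3 -c "
from h import *
chk()"
```

```text
t 5.45 tcp [ 479.2 -179.5   88.1] err [ 0.13 -0.07  0.15] rotdeg [-0.   -0.01  0.  ] F [-1.6  0.7  5.5] M [-0.02  0.18 -0.03] w 15.2 gf 59.0 q [-0.28  0.56  0.73  2.09 -0.58  0.7  -0.67]
```

```bash
cat >> h.py <<'E'
M0=np.array([594.2,145.3,189.2]);K0=knobR(-7.2,.366)
E
python3 - <<'E'
from h import *
plan([479.1,-179.4,228],down(-86),1)
plan(M0+K0.apply([0,0,138]),K0*TOOL,2)
E
```

```text
call [0.0, -0.0, -0.7, 0.0, 0.0, 0.0] rows>= 3
end [ 479.1 -179.4  228. ]
call [0.175, -0.823, -0.202, -0.028, 0.0332, -0.0784] rows>= 4
call [0.581, -0.592, -0.249, -0.028, 0.0333, -0.0784] rows>= 4
end [525.8 154.  308.7]
```

>>> {"op": "apply_moves", "data": {
  "steps": [0, 0, -0.1, 0, 0, 0, 1, 0, 0, -0.25, 0, 0, 0, 1, 0, 0, -0.4, 0, 0, 0, 1, 0, 0, -0.55, 0, 0, 0, 1, 0, 0, -0.7, 0, 0, 0, 1, 0, 0, -0.7, 0, 0, 0, 1]
}}

```text
time: 6.05
tool_pos: [480.8, -180.1, 230.6]
tool_rot: [0.0, 0.999, 0.035, 0.003]
ft_force: [-0.3, -0.2, -2.3]
gripper_width: 15.0
grip_force: 58.9
```

>>> {"op": "apply_moves", "data": {
  "steps": [0.03, -0.137, -0.034, -0.0047, 0.0055, -0.0131, 1, 0.058, -0.274, -0.067, -0.0093, 0.0111, -0.0261, 1, 0.088, -0.412, -0.101, -0.014, 0.0166, -0.0392, 1, 0.117, -0.549, -0.135, -0.0187, 0.0221, -0.0523, 1, 0.146, -0.686, -0.168, -0.0233, 0.0277, -0.0653, 1, 0.175, -0.823, -0.202, -0.028, 0.0332, -0.0784, 1]
}}

```text
time: 6.65
tool_pos: [501.4, -11.2, 267.2]
tool_rot: [0.083, 0.951, 0.279, 0.105]
ft_force: [-0.4, -0.1, -1.4]
gripper_width: 15.3
grip_force: 59.3
```

>>> {"op": "apply_moves", "data": {
  "steps": [0.097, -0.099, -0.042, -0.0047, 0.0056, -0.0131, 1, 0.194, -0.197, -0.083, -0.0093, 0.0111, -0.0261, 1, 0.29, -0.296, -0.125, -0.014, 0.0167, -0.0392, 1, 0.387, -0.395, -0.166, -0.0187, 0.0222, -0.0523, 1, 0.484, -0.493, -0.208, -0.0233, 0.0278, -0.0653, 1, 0.581, -0.592, -0.249, -0.028, 0.0333, -0.0784, 1, 0.581, -0.592, -0.249, -0.028, 0.0333, -0.0784, 1, 0.581, -0.592, -0.249, -0.028, 0.0333, -0.0784, 1, 0.581, -0.592, -0.249, -0.028, 0.0333, -0.0784, 1, 0.581, -0.592, -0.249, -0.028, 0.0333, -0.0784, 1, 0.581, -0.592, -0.249, -0.028, 0.0333, -0.0784, 1, 0.581, -0.592, -0.249, -0.028, 0.0333, -0.0784, 1]
}}

```text
time: 7.85
tool_pos: [525.8, 153.5, 308.7]
tool_rot: [0.16, 0.829, 0.496, 0.204]
ft_force: [1.0, 0.6, -1.6]
gripper_width: 15.5
grip_force: 59.4
```

```bash
python3 - <<'E'
from h import *
s=chk();r=shot("wrist","w3");t=shot("top","t3");S=shot("side","s3")
Rt=rot(s);tip=s["tool_pos"]+Rt.apply([0,0,78])
for n,c in(("w",r),("t",t),("s",S)): print(n,"tip",proj(c,tip).round(1),"M",proj(c,M0).round(1))
def c(r,u,v,w,h,f): u,v=int(u-w/2),int(v-h/2);return cv2.resize(r["image"][v:v+h,u:u+w,::-1],(w*f,h*f),interpolation=cv2.INTER_CUBIC)
u,v=proj(r,M0)
a=np.hstack([c(r,270,240,100,150,4),np.vstack([c(t,*proj(t,tip),100,75,4),c(S,*proj(S,tip),100,75,4)])])
cv2.imwrite("pics/c3.png",a)
E
```

```text
t 7.85 tcp [525.8 153.5 308.7] err [ 0.06 -0.51 -0.06] rotdeg [ 0.01  0.01 -0.05] F [ 1.   0.6 -1.6] M [ 0.1   0.73 -0.  ] w 15.5 gf 59.4 q [-1.18  0.    0.68  2.15  0.52  0.62 -1.36]
w tip [276.1 226.5] M [275.9 203.8]
t tip [225.1 192.5] M [229.3 185. ]
s tip [282.5 156.2] M [293.  171.9]
```

View pics/c3.png

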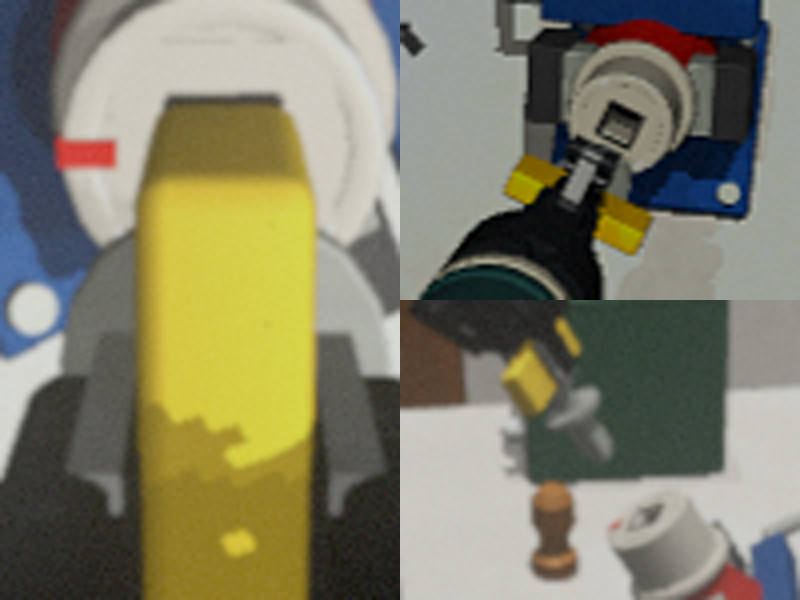

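```bash
python3 - <<'E'
from h import *
from station import ctrl
s=ctrl.get_state();S=pickle.load(open("s3.pkl","rb"));Rt=rot(s);tip=s["tool_pos"]+Rt.apply([0,0,78])
f=11;u0,v0,w,h=252,125,72,54
a=cv2.resize(S["image"][v0:v0+h,u0:u0+w,::-1],(w*f,h*f),interpolation=cv2.INTER_CUBIC)
def P(x,y,z,o=tip,Q=Rt*R.from_euler('x',180,degrees=True)):
    q=proj(S,o+Q.apply([x,y,z]));return tuple(int(i) for i in (q-[u0,v0]+.5)*f)
for x in(-1,1):
  for y in(-1,1):
    cv2.line(a,P(8*x,8*y,6),P(8*x,8*y,40),(0,0,255),1);cv2.line(a,P(6*x,6*y,0),P(6*x,6*y,6),(255,0,255),1)
for z in(40,46):
    pts=[P(22*np.cos(t),22*np.sin(t),z) for t in np.linspace(0,6.28,40)];cv2.polylines(a,[np.int32(pts)],True,(255,255,0),1)
for x in(-40,40):cv2.polylines(a,[np.int32([P(x,-8,66),P(x,8,66),P(x,8,100),P(x,-8,100)])],True,(0,255,0),1)
K=K0
cv2.polylines(a,[np.int32([P(34*np.cos(t),34*np.sin(t),0,M0,K) for t in np.linspace(0,6.28,40)])],True,(255,0,0),1)
cv2.polylines(a,[np.int32([P(x*12.4,y*12.4,0,M0,K) for x,y in((1,1),(1,-1),(-1,-1),(-1,1))])],True,(255,0,0),1)
cv2.imwrite("pics/s3z.png",a)
E
```

View pics/s3z.png

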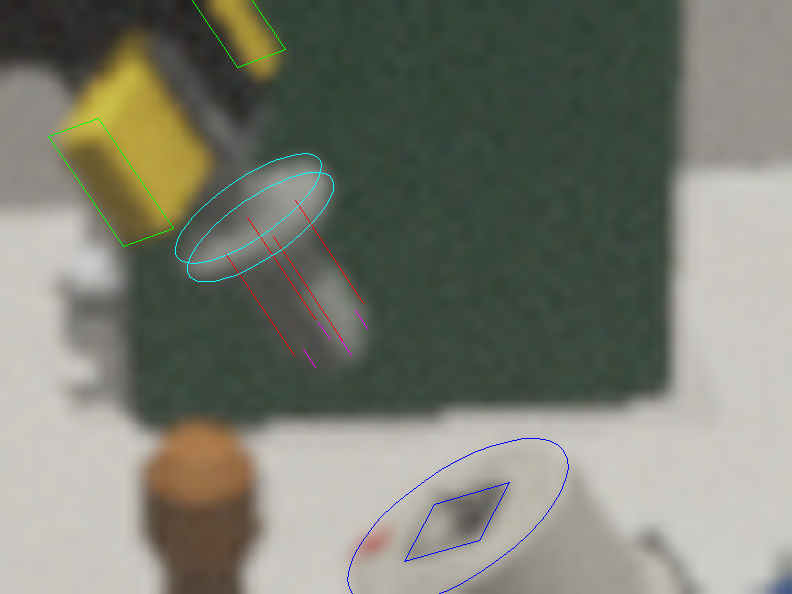

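```bash
python3 - <<'E'
from h import *
from station import ctrl
s=ctrl.get_state();r=pickle.load(open("w3.pkl","rb"));Rt=rot(s);tip=s["tool_pos"]+Rt.apply([0,0,78]);Q=Rt*R.from_euler('x',180,degrees=True)
for n,p in(("top far",(40,0,100)),("bot far",(40,0,66)),("topnear",(-40,0,100)),("edgeL",(20,8,100)),("edgeR",(20,-8,100))):print(n,proj(r,tip+Q.apply(p)).round(2))
print("M hole far/near edge",proj(r,M0+K0.apply([0,12.4,0])),proj(r,M0))
im=r["image"]
for u in(268,276,284):print(u,im[183:222,u,:].astype(int).tolist() if u==276 else im[183:222,u,0].tolist())
for v in(225,240):print(v,im[v,248:305,0].tolist())
# cam pos in tool frame
E=r["extrinsics"];print(Rt.inv().apply(E[:3,3]-s["tool_pos"]).round(1),Rt.inv().apply(-E[:3,2]).round(3))
E
```

```text
top far [275.87 204.52]
bot far [275.92 185.14]
topnear [275.97 400.39]
edgeL [252.92 260.23]
edgeR [298.88 260.21]
M hole far/near edge [275.84442916 189.16775579] [275.857572   203.78520843]
268 [206, 206, 206, 204, 196, 157, 101, 80, 99, 114, 113, 115, 118, 121, 119, 123, 119, 127, 124, 119, 121, 124, 125, 127, 130, 140, 164, 185, 199, 210, 213, 213, 213, 214, 215, 212, 213, 214, 213]
276 [[207, 203, 192], [208, 204, 193], [205, 202, 191], [204, 202, 190], [193, 190, 179], [159, 157, 147], [98, 94, 88], [77, 72, 56], [101, 89, 56], [117, 102, 53], [125, 109, 54], [121, 104, 53], [122, 106, 54], [122, 108, 55], [124, 108, 54], [125, 107, 55], [125, 109, 49], [124, 109, 48], [124, 107, 47], [127, 111, 53], [128, 111, 54], [127, 110, 51], [126, 112, 52], [129, 112, 49], [133, 117, 53], [146, 127, 54], [165, 142, 53], [183, 160, 58], [202, 178, 66], [209, 185, 65], [212, 188, 66], [213, 190, 66], [214, 194, 69], [213, 198, 67], [214, 201, 71], [212, 202, 72], [214, 206, 77], [212, 203, 70], [213, 204, 72]]
284 [207, 206, 208, 207, 188, 136, 85, 86, 110, 123, 125, 124, 127, 126, 127, 129, 130, 129, 131, 129, 130, 128, 132, 131, 137, 148, 170, 185, 201, 210, 215, 215, 214, 211, 213, 213, 213, 213, 213]
225 [111, 94, 91, 101, 108, 114, 123, 143, 164, 174, 190, 199, 209, 212, 212, 214, 215, 213, 214, 213, 214, 213, 212, 215, 214, 213, 214, 213, 214, 215, 215, 214, 214, 214, 214, 215, 214, 216, 213, 214, 216, 214, 215, 214, 213, 213, 216, 213, 214, 213, 203, 189, 177, 165, 150, 145, 159]
240 [110, 106, 105, 109, 107, 108, 117, 137, 156, 174, 184, 200, 208, 213, 213, 214, 214, 212, 213, 211, 215, 213, 214, 213, 213, 214, 213, 213, 213, 216, 215, 213, 215, 215, 214, 214, 213, 215, 214, 212, 213, 214, 214, 216, 214, 214, 213, 217, 215, 209, 198, 179, 172, 173, 174, 171, 172]
[ 6.690e+01  1.000e-01 -1.281e+02] [-0.263 -0.     0.965]
```

```bash
python3 - <<'E'
from h import *
off=np.array([0,1.5,0])  # knob y = tool x
plan(M0+K0.apply([0,1.5,82]),K0*TOOL,1)
plan(M0+K0.apply([0,1.5,68]),K0*TOOL,1)
E
```

```text
call [0.007, 0.0, 0.28, -0.0, -0.0, 0.0] rows>= 2
end [554.1 151.8 260.5]
call [-0.0, 0.0, 0.07, -0.0, -0.0, 0.0] rows>= 1
end [561.1 150.9 248.4]
```

>>> {"op": "apply_moves", "data": {
  "steps": [0.007, 0, 0.07, 0, 0, 0, 1, 0.007, 0, 0.14, 0, 0, 0, 1, 0.007, 0, 0.2, 0, 0, 0, 1, 0.007, 0, 0.25, 0, 0, 0, 1, 0.007, 0, 0.28, 0, 0, 0, 1, 0.007, 0, 0.28, 0, 0, 0, 1, 0.007, 0, 0.28, 0, 0, 0, 1, 0.007, 0, 0.28, 0, 0, 0, 1, 0.007, 0, 0.28, 0, 0, 0, 1]
}}

```text
time: 8.9
tool_pos: [554.2, 152.0, 260.9]
tool_rot: [0.159, 0.829, 0.496, 0.204]
ft_force: [0.5, 0.7, -2.1]
gripper_width: 15.4
grip_force: 59.4
```

>>> {"op": "apply_moves", "data": {
  "steps": [0, 0, 0.01, 0, 0, 0, 1, 0, 0, 0.02, 0, 0, 0, 1, 0, 0, 0.03, 0, 0, 0, 1, 0, 0, 0.04, 0, 0, 0, 1, 0, 0, 0.05, 0, 0, 0, 1, 0, 0, 0.06, 0, 0, 0, 1, 0, 0, 0.07, 0, 0, 0, 1, 0, 0, 0.07, 0, 0, 0, 1, 0, 0, 0.07, 0, 0, 0, 1, 0, 0, 0.07, 0, 0, 0, 1]
}}

```text
time: 9.9
tool_pos: [561.2, 151.1, 248.4]
tool_rot: [0.16, 0.829, 0.496, 0.204]
ft_force: [1.2, 1.6, -2.5]
gripper_width: 15.3
grip_force: 59.3
```

```bash
cat >> h.py <<'E'
def rep():
    s=chk();Rt=rot(s);print("F tool",Rt.inv().apply(s["ft_force"]).round(1),"knob-frame TCP",K0.inv().apply(s["tool_pos"]-M0).round(2),"M tool",Rt.inv().apply(s["moment"]).round(2))
E
python3 -c "
from h import *
rep()"
```

```text
t 9.9 tcp [561.2 151.1 248.4] err [0.12 0.22 0.09] rotdeg [ 0.01 -0.02  0.02] F [ 1.2  1.6 -2.5] M [0.38 0.6  0.2 ] w 15.3 gf 59.3 q [-1.08  0.18  0.69  2.15  0.37  0.42 -1.22]
F tool [ 1.5 -1.   2.7] knob-frame TCP [ 0.    1.77 68.05] M tool [ 0.73  0.1  -0.03]
```

>>> {"op": "apply_moves", "data": {
  "steps": [0, 0, 0.01, 0, 0, 0, 1, 0, 0, 0.02, 0, 0, 0, 1, 0, 0, 0.03, 0, 0, 0, 1, 0, 0, 0.04, 0, 0, 0, 1, 0, 0, 0.04, 0, 0, 0, 1, 0, 0, 0.04, 0, 0, 0, 1]
}}

```text
time: 10.5
tool_pos: [565.2, 150.6, 241.4]
tool_rot: [0.16, 0.829, 0.496, 0.204]
ft_force: [1.8, 1.5, -3.5]
gripper_width: 15.4
grip_force: 59.2
```

```bash
python3 -c "
from h import *
p,Q=cmd();cmd((p+Q.apply([0,0,8]),Q.as_quat()));rep()"
```

```text
t 10.5 tcp [565.2 150.6 241.4] err [ 0.16  0.2  -0.03] rotdeg [ 0.   -0.02  0.02] F [ 1.8  1.5 -3.5] M [0.54 0.42 0.3 ] w 15.4 gf 59.2 q [-1.06  0.2   0.69  2.15  0.35  0.4  -1.2 ]
F tool [ 1.5 -1.   3.8] knob-frame TCP [-1.000e-02  1.750e+00  5.992e+01] M tool [ 0.66  0.35 -0.02]
```

>>> {"op": "apply_moves", "data": {
  "steps": [0, 0, 0.01, 0, 0, 0, 1, 0, 0, 0.02, 0, 0, 0, 1, 0, 0, 0.03, 0, 0, 0, 1, 0, 0, 0.04, 0, 0, 0, 1, 0, 0, 0.05, 0, 0, 0, 1, 0, 0, 0.06, 0, 0, 0, 1, 0, 0, 0.06, 0, 0, 0, 1, 0, 0, 0.06, 0, 0, 0, 1]
}}

```text
time: 11.3
tool_pos: [571.2, 149.8, 231.0]
tool_rot: [0.16, 0.829, 0.496, 0.204]
ft_force: [2.4, 2.8, -3.0]
gripper_width: 15.0
grip_force: 59.1
```

```bash
python3 -c "
from h import *
p,Q=cmd();cmd((p+Q.apply([0,0,12]),Q.as_quat()));rep()"
```

```text
t 11.3 tcp [571.2 149.8 231. ] err [ 0.16  0.16 -0.08] rotdeg [ 0.   -0.02  0.02] F [ 2.4  2.8 -3. ] M [0.78 0.27 0.47] w 15.0 gf 59.1 q [-1.04  0.23  0.67  2.15  0.32  0.37 -1.18]
F tool [ 3.  -0.8  3.6] knob-frame TCP [-2.000e-02  1.710e+00  4.788e+01] M tool [ 0.65  0.69 -0.04]
```

>>> {"op": "apply_moves", "data": {
  "steps": [0, 0, 0.01, 0, 0, 0, 1, 0, 0, 0.02, 0, 0, 0, 1, 0, 0, 0.03, 0, 0, 0, 1, 0, 0, 0.04, 0, 0, 0, 1, 0, 0, 0.045, 0, 0, 0, 1, 0, 0, 0.045, 0, 0, 0, 1, 0, 0, 0.045, 0, 0, 0, 1]
}}

```text
time: 12.0
tool_pos: [575.6, 149.3, 223.4]
tool_rot: [0.16, 0.829, 0.496, 0.204]
ft_force: [-2.5, 2.9, 2.9]
gripper_width: 15.3
grip_force: 60.2
```

```bash
python3 -c "
from h import *
p,Q=cmd();cmd((p+Q.apply([0,0,9]),Q.as_quat()));rep()"
```

```text
t 12.0 tcp [575.6 149.3 223.4] err [0.1  0.21 0.19] rotdeg [ 0.02 -0.02  0.01] F [-2.5  2.9  2.9] M [0.81 0.45 0.43] w 15.3 gf 60.2 q [-1.02  0.26  0.66  2.15  0.31  0.35 -1.17]
F tool [ 2.  -1.8 -3.9] knob-frame TCP [3.000e-02 1.780e+00 3.915e+01] M tool [0.81 0.61 0.  ]
```

>>> {"op": "apply_moves", "data": {
  "steps": [0, 0, 0.005, 0, 0, 0, 1, 0, 0, 0.01, 0, 0, 0, 1, 0, 0, 0.01, 0, 0, 0, 1, 0, 0, 0.01, 0, 0, 0, 1]
}}

```text
time: 12.4
tool_pos: [575.8, 149.4, 223.3]
tool_rot: [0.159, 0.829, 0.496, 0.204]
ft_force: [-25.4, 1.1, 31.6]
gripper_width: 15.2
grip_force: 65.7
```

```bash
python3 -c "
from h import *
p,Q=cmd();cmd((p+Q.apply([0,0,2]),Q.as_quat()));rep()"
```

```text
t 12.4 tcp [575.8 149.4 223.3] err [-0.71  0.37  1.76] rotdeg [ 0.1   0.04 -0.  ] F [-25.4   1.1  31.6] M [ 0.04  1.8  -0.06] w 15.2 gf 65.7 q [-1.01  0.26  0.65  2.15  0.3   0.35 -1.16]
F tool [ -4.1  -5.1 -40. ] knob-frame TCP [ 0.08  1.87 38.91] M tool [ 1.6  -0.82 -0.04]
```

>>> {"op": "apply_moves", "data": {
  "steps": [0, 0, -0.007, 0, 0, 0, 1, 0, 0.0007, -0.007, 0, 0, 0.015, 1, -0.0001, 0.0014, -0.007, 0, 0, 0.03, 1, -0.0003, 0.0021, -0.007, 0, 0, 0.045, 1, -0.0005, 0.0028, -0.007, 0, 0, 0.06, 1, -0.0008, 0.0034, -0.007, 0, 0, 0.075, 1, -0.0012, 0.004, -0.007, 0, 0, 0.09, 1, -0.0016, 0.0046, -0.007, 0, 0, 0.105, 1, -0.0021, 0.0051, -0.007, 0, 0, 0.12, 1, -0.0026, 0.0056, -0.007, 0, 0, 0.135, 1, -0.0031, 0.006, -0.007, 0, 0, 0.15, 1, -0.0031, 0.006, -0.007, 0, 0, 0.15, 1]
}}

```text
time: 13.6
tool_pos: [576.6, 148.0, 224.0]
tool_rot: [0.049, 0.964, 0.065, 0.254]
ft_force: [-10.0, 1.6, 14.8]
gripper_width: 15.5
grip_force: 62.4
```

```bash
python3 -c "
from h import *
p,Q=cmd();cmd((p+Q.apply([-.62,1.2,-1.4]),(Q*R.from_rotvec([0,0,.15*2*np.pi])).as_quat()));rep()"
```

```text
t 13.6 tcp [576.6 148.  224. ] err [ 0.2  -0.02  0.84] rotdeg [ 0.11 -0.01 -0.13] F [-10.    1.6  14.8] M [0.47 0.72 0.11] w 15.5 gf 62.4 q [-1.21  0.3   0.9   2.15  0.04  0.33 -1.85]
F tool [ -1.2  -0.7 -17.9] knob-frame TCP [ 1.72  1.11 39.05] M tool [ 0.57 -0.65  0.09]
```

>>> {"op": "apply_moves", "data": {
  "steps": [0, 0.0003, 0, 0, 0, 0.006, 1, 0, 0.0006, 0, 0, 0, 0.012, 1, 0, 0.0009, 0, 0, 0, 0.018, 1, -0.0001, 0.0012, 0, 0, 0, 0.024, 1, -0.0001, 0.0014, 0, 0, 0, 0.03, 1, -0.0001, 0.0014, 0, 0, 0, 0.03, 1, -0.0001, 0.0014, 0, 0, 0, 0.03, 1]
}}

```text
time: 14.3
tool_pos: [576.9, 147.6, 224.2]
tool_rot: [0.025, 0.966, -0.025, 0.258]
ft_force: [-9.4, 1.4, 16.1]
gripper_width: 15.2
grip_force: 62.4
```

```bash
python3 -c "
from h import *
p,Q=cmd();cmd((p+Q.apply([-.02,.28,0]),(Q*R.from_rotvec([0,0,.03*2*np.pi])).as_quat()));rep()"
```

```text
t 14.3 tcp [576.9 147.6 224.2] err [ 0.46 -0.05  1.01] rotdeg [ 0.06 -0.03 -0.02] F [-9.4  1.4 16.1] M [0.47 0.66 0.31] w 15.2 gf 62.4 q [-1.24  0.31  0.94  2.15 -0.03  0.33 -1.98]
F tool [ -0.1  -0.3 -18.7] knob-frame TCP [ 2.15  0.99 39.05] M tool [ 0.54 -0.67 -0.07]
```

>>> {"op": "apply_moves", "data": {
  "steps": [0, 0.0003, 0, 0, 0, 0.005, 1, 0, 0.0005, 0, 0, 0, 0.01, 1, 0, 0.0007, 0, 0, 0, 0.015, 1, 0, 0.0009, 0, 0, 0, 0.02, 1, 0, 0.0009, 0, 0, 0, 0.02, 1, 0, 0.0009, 0, 0, 0, 0.02, 1]
}}

```text
time: 14.9
tool_pos: [577.0, 147.6, 224.3]
tool_rot: [0.01, 0.962, -0.083, 0.259]
ft_force: [-10.2, 0.7, 17.7]
gripper_width: 15.1
grip_force: 71.3
```

```bash
python3 -c "
from h import *
p,Q=cmd();cmd((p+Q.apply([-.01,.18,0]),(Q*R.from_rotvec([0,0,.02*2*np.pi])).as_quat()));rep()"
```

```text
t 14.9 tcp [577.  147.6 224.3] err [0.56 0.1  1.07] rotdeg [-0.16 -0.03  0.29] F [-10.2   0.7  17.7] M [-0.44  0.57  1.43] w 15.1 gf 71.3 q [-1.26  0.32  0.97  2.16 -0.07  0.33 -2.06]
F tool [  0.1   0.6 -20.4] knob-frame TCP [ 2.25  1.01 39.07] M tool [ 0.25 -0.52 -1.49]
```

>>> {"op": "apply_moves", "data": {
  "steps": [0, -0.0003, -0.003, 0, 0, -0.007, 1, 0, -0.0003, -0.003, 0, 0, -0.007, 1, 0, -0.0003, -0.003, 0, 0, -0.007, 0.3, 0, -0.0003, -0.003, 0, 0, -0.007, 0.3, 0, -0.0003, -0.003, 0, 0, -0.007, 0.3, 0, -0.0003, -0.003, 0, 0, -0.007, 0.3, 0, -0.0003, -0.003, 0, 0, -0.007, 0.3, 0, -0.0003, -0.003, 0, 0, -0.007, 0.3]
}}

```text
time: 15.7
tool_pos: [576.1, 147.5, 223.6]
tool_rot: [0.015, 0.964, -0.064, 0.258]
ft_force: [0.7, -0.4, 0.3]
gripper_width: 59.7
grip_force: 0.0
```

```bash
python3 -c "
from h import *
p,Q=cmd();cmd((p+Q.apply([0,-.06,-.6]),(Q*R.from_rotvec([0,0,-.007*2*np.pi])).as_quat()));rep()"
```

```text
t 15.7 tcp [576.1 147.5 223.6] err [-0.06 -0.09 -0.07] rotdeg [-0.    0.01 -0.01] F [ 0.7 -0.4  0.3] M [ 0.11  0.56 -0.02] w 59.7 gf 0.0 q [-1.26  0.32  0.97  2.16 -0.06  0.33 -2.03]
F tool [0.8 0.3 0.1] knob-frame TCP [ 1.33  0.43 38.97] M tool [ 0.02 -0.57  0.03]
```

Released cleanly; retreat along the tool axis and inspect.

>>> {"op": "apply_moves", "data": {
  "steps": [0, 0, -0.08, 0, 0, 0, 0.3, 0, 0, -0.2, 0, 0, 0, 0.3, 0, 0, -0.35, 0, 0, 0, 0.3, 0, 0, -0.5, 0, 0, 0, 0.3, 0, 0, -0.65, 0, 0, 0, 0.3, 0, 0, -0.65, 0, 0, 0, 0.3, 0, 0, -0.65, 0, 0, 0, 0.3, 0, 0, -0.65, 0, 0, 0, 0.3]
}}

```text
time: 16.5
tool_pos: [511.5, 155.6, 336.1]
tool_rot: [0.014, 0.964, -0.065, 0.258]
ft_force: [-0.6, -0.2, -0.6]
gripper_width: 59.7
grip_force: 0.0
```

```bash
python3 - <<'E'
from h import *
p,Q=cmd();cmd((p+Q.apply([0,0,-130]),Q.as_quat()));rep()
w=shot("wrist","w5");t=shot("top","t5");S=shot("side","s5")
m=proj(w,M0);print(m)
def c(r,u,v,w,h,f): u,v=int(u-w/2),int(v-h/2);return cv2.resize(r["image"][v:v+h,u:u+w,::-1],(w*f,h*f),interpolation=cv2.INTER_CUBIC)
cv2.imwrite("pics/c5.png",np.hstack([c(w,276,210,200,300,2),np.vstack([c(t,*proj(t,M0),100,75,4),c(S,*proj(S,M0),100,75,4)])]))
im=w["image"].astype(int)
mk=(im[:,:,0]-im[:,:,1]>90)&(im[:,:,0]-im[:,:,2]>90)
n,l,st,ce=cv2.connectedComponentsWithStats(mk.astype(np.uint8))
for i in range(1,n):
    if st[i,4]>15:
        o,d=ray(w,*ce[i]);k=K0.apply([0,0,1]);P=knobR(-7.2,0).inv().apply(o+d*(k@(M0-o))/(k@d)-M0);print(ce[i].round(1),st[i,4],P.round(1),np.rad2deg(np.pi-np.arctan2(P[1],P[0])).round(1))
E
```

```text
t 16.5 tcp [511.5 155.6 336.1] err [-0.1  -0.1  -0.24] rotdeg [0.14 0.07 0.01] F [-0.6 -0.2 -0.6] M [-0.03  0.55 -0.03] w 59.7 gf 0.0 q [-1.71 -0.19  1.11  2.15  0.74  0.79 -2.74]
F tool [-0.8  0.2  0.3] knob-frame TCP [  1.25   0.35 168.85] M tool [-0.1  -0.54 -0.03]
[277.25513779 196.30496984]
[271.4  30.9] 849 [138.    3.7   0. ] 178.5
[245.7 202.3] 58 [-5.4 29.4 -0. ] 79.5
```

View pics/c5.png

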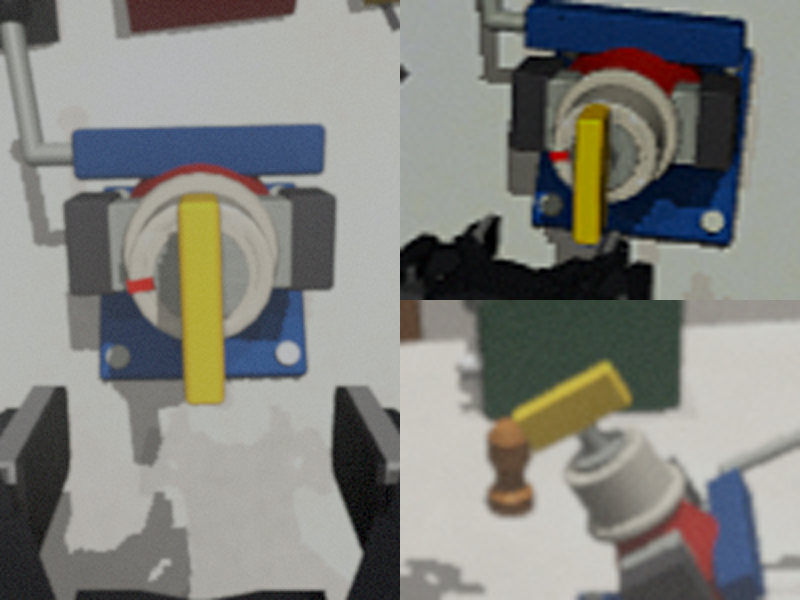

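```bash
python3 -c "
from station import ctrl
print(ctrl.sign_off())"
```

```text
the job is handed in; nothing more can be done
None
```

The yellow key is seated home in the knob, which I turned clockwise to its stop (about 1.39 rad by the red mark); the gripper is released and clear, and I handed the job in at about 16.7 s.

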